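# Clear the tea table sign and turn it to green

## Task

The tea break is over: the white mug and the amber sugar jar stand in the way of the revolving table sign. Set both gently, upright, on the blue tray beside the glass that is already there; only then, with nothing in its sweep, turn the sign half a turn on its stand so that its green face looks away from you, where the red one did, squarely in line with its foot. Do not let the sign knock against anything, and leave everything else where it stands.

Things in the scene. Friction and masses are not known exactly. Their poses are not given: they have to be found in the camera images.
- stand: foot of the revolving sign, fixed to the table: black bar 44 x 120 x 10 mm, with a steel pivot post (12 mm thick) in its middle. Origin: centre of the underside, on the vertical pivot axis. Its y axis runs along the bar, its x axis is the foot's front, which points roughly away from the robot.
- sign (a joint): turn of the sign panel about its vertical pivot, rad, positive counter-clockwise seen from above. At 0 the panel is in line with the foot and its red face looks along the stand's +x; at pi or -pi it is in line again with the green face there. It starts within 0.25 of 0, may turn either way (stops at 4 and -4), turns easily (about 0.03 N m of friction) and stays where it is left. No detent.
- sign_top (a point): point on the pivot axis at the top edge of the panel, 125 mm above the table; it turns with the panel: x is the normal of the red face, y runs along the panel. Panel: 160 mm wide (80 mm either side of the axis), 85 mm tall (its lower edge 40 mm above the table), 10 mm thick; one face red with a white bar, the other green with a white disc. The top edge is free, so the panel can be gripped across its thickness from above.
- mug_c (a point): white ceramic mug, empty and open, 64 mm across, 100 mm tall, wall 4 mm, about 0.25 kg; the point is on its axis 50 mm above its underside. Its handle sticks out along the mug's +y to 68 mm from the axis (10 mm thick, between 17 and 87 mm up). Stands close to one face of the sign, in the way of its sweep.
- jar_c (a point): amber sugar jar with a yellow lid, closed, round, 60 mm across up to 78 mm and 53 mm across the lid above that, 100 mm tall, about 0.28 kg; the point is on its axis 50 mm above its underside. Stands close to the other face of the sign, in the way of its sweep.
- tray: blue tray, fixed, 200 x 260 mm outside, rim 18 mm high, walls and floor 5 mm thick; left or right of the sign. Origin: centre of the underside; x along the short side, y along the long side.
- glass_c (a point): green tea glass standing on the tray, to be left there: 60 mm across, 85 mm tall; the point is on its axis 42.5 mm above its underside.
- shaker_c (a point): steel salt shaker, 36 mm across, 74 mm tall, near the sign but outside its sweep; point half-way up its axis. Leave alone.
- pepper_c (a point): black pepper shaker, 36 mm across, 74 mm tall, near the sign but outside its sweep; point half-way up its axis. Leave alone.
- teabox_c (a point): yellow tea box, 65 x 110 x 70 mm tall; point at its centre. Leave alone.
- tin_c (a point): white-topped can with a red band, 72 mm across, 75 mm tall; point half-way up its axis. Leave alone.
- bowl_c (a point): blue bowl, 110 mm across, 45 mm tall; point half-way up its axis. Leave alone.
- chocolates: purple open box of chocolates, fixed, 200 x 260 mm, 30 mm tall, on the other side of the sign from the tray. Origin: centre of the underside.

How it is judged:
On the way, in this order (a step that is already met when the one before it is completed fails the run):
1. mug and jar stand upright and released on the tray (x of mug_c in the frame of tray between -0.075 and 0.075 m and y of mug_c in the frame of tray between -0.105 and 0.105 m and z of mug_c in the frame of tray between 0.045 and 0.065 m and angle between each of mug_c, jar_c's own z axis and vertical below 0.15 rad and linear speed of each of mug, jar below 0.03 m/s and x of jar_c in the frame of tray between -0.075 and 0.075 m and y of jar_c in the frame of tray between -0.105 and 0.105 m and z of jar_c in the frame of tray between 0.045 and 0.065 m and contact force between the fingers and mug below 0.1 N and contact force between the fingers and jar below 0.1 N), for 0.2 s.
2. the sign is turned half round, green where red was ((value of joint sign between 2.95 and 3.33 rad or value of joint sign between -3.33 and -2.95 rad) and velocity of joint sign between -0.05 and 0.05 rad/s), for 0.2 s.
At the end, for the whole second after the job is handed in: Mug and jar stand upright (within 0.15 rad), released and at rest on the tray floor inside its rim, and the sign is at rest half a turn from its red position, within 0.19 rad of square with its foot, green face looking away from the robot (all of step 1 and all of step 2); the robot touches nothing.
It fails at once if a bystander (glass, shakers, tea box, can, bowl) is shifted more than 30 mm or tipped (distance of any of glass_c, shaker_c, pepper_c, teabox_c, tin_c, bowl_c from where it was at the start of the episode above 0.03 m or angle between any of glass_c, shaker_c, pepper_c, teabox_c, tin_c, bowl_c's own z axis and vertical above 0.35 rad).
It fails at once if the mug or jar is tipped over (angle between any of mug_c, jar_c's own z axis and vertical above 0.6 rad).
It fails at once if the sign knocks against the mug, jar or a shaker (contact force between sign and mug above 6 N or contact force between sign and jar above 6 N or contact force between sign and shaker above 6 N or contact force between sign and pepper above 6 N).
It fails at once if the mug or jar is dropped or thrown: it moves fast while the fingers do not hold it ((linear speed of mug above 0.45 m/s and contact force between the fingers and mug below 0.1 N) or (linear speed of jar above 0.45 m/s and contact force between the fingers and jar below 0.1 N)).
It also fails if it takes over 69 s, if anything falls off the work surface, if the arm or the gripper's body presses on something with over 40 N, if the wrist force passes 120 N, or if a joint passes its speed limit or range.

## Robot

A 6-joint arm with a two-finger parallel gripper is mounted at the origin on the work surface. World frame = base frame: x ahead of the robot, y to its left, z up, the work surface at z = 0. Lengths are in m, angles in rad, forces in N, time in s.
With the tool pointing down it reaches from about 0.25 to 0.8 m from the base axis. Payload 8.5 kg.
Tool frame: the origin (TCP) lies between the finger pads; the fingertips stand 25 mm ahead of it and the grasp point (between the pads) lies 6 mm ahead of it; z points along the fingers, y is the line along which they close (so a half turn about z gives the same grasp; the last joint's range is limited). The gripper opens to 85 mm and grips with 20 to 120 N. Pads are 22 mm wide; open, the fingers measure 114 mm over their backs; the gripper's body (76 mm by 85 mm) begins 54 mm behind the grasp point. The pads swing forward as they close: fully open they stand 13 mm farther back than shut.
Start: joints at [0, 0.238, -0.013, 1.319, 0, 1.571], TCP at [0.525, -0, 0.217] pointing down, gripper open.
Joint ranges: [-2.66, 2.66], [-1.03, 1.9], [-1.14, 1.46], [-1.82, 2.27], [-1.45, 1.34], [-3.14, 3.14]. Speed limits (rad/s): [2.22, 2.22, 2.79, 3.14, 3.14, 3.14].

## Interface

Orientations are given as a 3x3 rotation matrix whose columns are the frame's x, y, z axes.
In Python, from station import bot, grab_frame, get_calibration gives the robot as it stands.
- The arm moves only by the shell command python3 -m pendant 'ROWS' [FORCE]. ROWS is JSON, a list of rows, each a list of 7 numbers: the turn, a rotation vector about the tool's x, y, z scaled (see below), then the shift along the tool's x, y, z scaled (see below), then the closure, from 0 (fully open) to 1 (shut). A call has 1 to 20 rows; each row shifts and turns the commanded pose from where the row before left it, along the tool's axes as they then stand; what a row does not reach is not made up. The controller multiplies each number of a shift by 20 cm and each number of a turn by 8 degrees. A row lasts 1/8 s, in which the tool goes at most 62.5 mm and 10.7 degrees, less where a joint would pass 70% of its speed; a pose out of reach is approached as far as the arm can. A call with a number of a shift or a turn outside -1 to 1 is refused whole. A call with a gripper value outside its range is refused whole. The fingers move at their own pace and stop on an object; FORCE is the grip in N (left out, the last holds). Time passes only in rows, so rows that do not move let the fingers close. It gives the time, the measured TCP pose, the force, the opening and the grip force at its end, in the units of the state.
- bot.state(): the state, without advancing time (a new reading comes with each control period).
- grab_frame(name): name is "scene" or "side" or "wrist"; returns (picture, depth): 384x512x3 uint8, red, green, blue; 384x512 float32, m along the optical axis (not along the pixel's ray), 0 where there is no reading.
- get_calibration(name): a dict with "fx", "fy", "cx", "cy" (pixels), "k1" (the pictures are not rectified: a ray, as slopes to the right and down, at radius r is drawn at 1 + k1 r^2 times it, then the intrinsics apply), "xyz" and "orientation" of the camera in the world. Camera axes: x right, y down, z forward; pixel columns grow to the right and rows downward; lengths in m; the calibration is good to about 2 mm. A picture is of the moment at which its call begins: read the wrist's pose just before it. get_calibration takes no time and is no camera call; for the wrist camera it gives the pose at the moment of the call.
- bot.job_done(): hands the job in; it is judged then, once.
The state is a dict: "clock": time; "joint_pos": joint angles; "qd": joint speeds; "effort": joint torques, N m; "ee_pos": TCP position; "tcp_rot": TCP orientation; "force": force on the tool from outside, world axes, zero at the start; "torque": the same for the moment, N m; "finger_gap": finger opening in m; "gripper_force": force on a finger pad.
Only numpy, scipy, OpenCV 4.12 (cv2) and the standard library are available. Lean on these libraries where they do the work, as an engineer would, in place of code of your own. Each camera call takes 0.05 s, during which the arm holds its last target. There are 200 camera calls.

## Working session

There is one attempt and no reset: what is moved stays moved. The work goes in short steps, Python scripts to look and compute and a shell command to move; the robot and the scene stay as the last step left them, time stands still between calls to the robot, and variables do not carry over. Pictures are saved under pics/ and viewed, at most 10 in all, crops included, and the job is handed in when it is done.

```bash
mkdir -p pics; ls; cat > h.py <<'E'
import numpy as np, cv2
from station import bot, grab_frame, get_calibration
def cloud(name):
    c=get_calibration(name); im,d=grab_frame(name)
    h,w=d.shape; u,v=np.meshgrid(np.arange(w),np.arange(h))
    K=np.array([[c['fx'],0,c['cx']],[0,c['fy'],c['cy']],[0,0,1.]])
    p=cv2.undistortPoints(np.stack([u,v],-1).reshape(-1,1,2).astype(float),K,np.array([c['k1'],0,0,0,0.])).reshape(h,w,2)
    P=np.dstack([p*d[...,None],d])@np.array(c['orientation']).T+np.array(c['xyz'])
    P[d==0]=np.nan
    return im,P,c
E
python3 - <<'E'
from h import *
for n in ("scene","side"):
    im,P,c=cloud(n); np.savez('/tmp/'+n,im=im,P=P); cv2.imwrite(f'pics/{n}0.png',im[...,::-1]); print(n,c['xyz'],np.round(c['orientation'],2).tolist())
print(bot.state())
E
```

```text
pics
scene [1.19889199 0.65513856 0.76359616] [[-0.76, 0.4, -0.51], [0.65, 0.47, -0.6], [-0.0, -0.79, -0.62]]
side [ 0.04012452 -0.71474197  0.78384485] [[0.78, -0.38, 0.49], [-0.62, -0.47, 0.63], [-0.01, -0.8, -0.6]]
{'clock': 0.1, 'joint_pos': array([-3.91648951e-05,  2.38691908e-01, -1.41449728e-02,  1.31920391e+00,
        2.80112530e-05,  1.57081958e+00]), 'qd': array([-0.00019208, -0.00060689,  0.00277909,  0.00160738, -0.00146831,
       -0.00079848]), 'effort': array([-1.94144020e-03, -5.39726973e+01,  3.46997201e+01,  1.33770503e-02,
       -6.54985024e-05, -4.83787790e-05]), 'ee_pos': array([ 5.24618022e-01, -1.15465942e-05,  2.16266801e-01]), 'tcp_rot': array([[ 6.24563075e-05,  9.99999224e-01, -1.24446308e-03],
       [ 9.99999998e-01, -6.24214362e-05,  2.80599923e-05],
       [ 2.79822894e-05, -1.24446483e-03, -9.99999225e-01]]), 'force': array([-1.43992844,  0.08926763,  0.2796137 ]), 'torque': array([ 0.02033492, -0.0141633 , -0.02223257]), 'gripper_force': 0.0, 'finger_gap': 0.08576322366727708}
```

View pics/scene0.png

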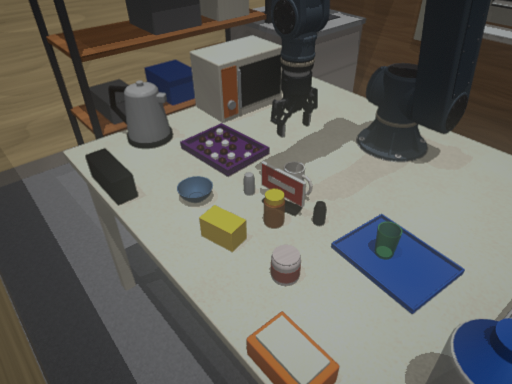

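View pics/side0.png

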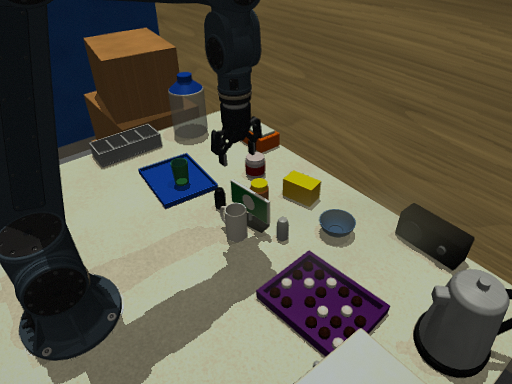

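The scene view shows the sign at (283,187), jar (274,208), mug behind it (293,172), tray (395,258) and glass (388,240). In the side view the mug is at (236,222), the sign at (250,204), the jar at (260,188) and the tray at (178,180). Next I'll measure the positions.

```bash
python3 - <<'E'
from h import *
H=np.zeros((600,800,3),np.uint8)+40  # top view 1mm/px: x 0.15..0.75 (down->up), y .45..-.35
Z=np.full((600,800),-1.)
A=[]
for n in ("scene","side"):
    f=np.load(f'/tmp/{n}.npz'); P=f['P'].reshape(-1,3); C=f['im'].reshape(-1,3)
    m=np.isfinite(P[:,0])&(P[:,2]<.14)&(P[:,2]>-.02); P=P[m];C=C[m]
    A.append((P,C))
    t=P[:,2]<.01; print(n,'table z',np.median(P[t,2]))
    hsv=cv2.cvtColor(C[None],cv2.COLOR_RGB2HSV)[0]
    # tray: blue
    for nm,mk in dict(tray=(hsv[:,0]>105)&(hsv[:,0]<125)&(hsv[:,1]>150)&(P[:,2]<.03),
       red=((hsv[:,0]<6)|(hsv[:,0]>174))&(hsv[:,1]>120)&(P[:,2]>.08)&(P[:,0]<.75),
       sgreen=(hsv[:,0]>60)&(hsv[:,0]<95)&(hsv[:,1]>90)&(P[:,2]>.088)&(P[:,0]<.75),
       lid=(hsv[:,0]>22)&(hsv[:,0]<34)&(hsv[:,1]>150)&(P[:,2]>.08),
       glass=(hsv[:,0]>50)&(hsv[:,0]<95)&(hsv[:,1]>80)&(P[:,2]<.088)&(P[:,2]>.03)&(P[:,1]>.1)).items():
        Q=P[mk]
        if len(Q)>20:
            q=np.percentile(Q,[2,50,98],axis=0); r=cv2.minAreaRect(Q[:,:2].astype(np.float32)*1000); print(n,nm,len(Q),np.round(q,3).tolist(),np.round(r[0]),np.round(r[1]),round(r[2],1))
    i=((.75-P[:,0])*1000).astype(int); j=((.45-P[:,1])*1000).astype(int)
    for k in np.where((i>=1)&(i<599)&(j>=1)&(j<799))[0]:
        a=Z[i[k]-1:i[k]+2,j[k]-1:j[k]+2]; s=a<P[k,2]; a[s]=P[k,2]; H[i[k]-1:i[k]+2,j[k]-1:j[k]+2][s]=C[k]
cv2.imwrite('pics/top.png',H[...,::-1])
E
```

```text
scene table z -0.0005956790273156098
scene tray 4463 [[0.402, 0.232, 0.002], [0.505, 0.385, 0.005], [0.588, 0.474, 0.018]] [492. 350.] [256. 199.] 85.9
scene red 306 [[0.556, -0.07, 0.082], [0.564, 0.008, 0.105], [0.574, 0.071, 0.118]] [565.  -1.] [  9. 148.] 5.7
scene sgreen 22 [[0.47, 0.29, 0.088], [0.486, 0.31, 0.089], [0.512, 0.347, 0.091]] [487. 315.] [36. 58.] 22.2
scene lid 185 [[0.603, 0.016, 0.096], [0.627, 0.04, 0.099], [0.65, 0.063, 0.102]] [626.  39.] [50. 48.] 33.7
scene glass 127 [[0.474, 0.293, 0.031], [0.517, 0.328, 0.045], [0.523, 0.345, 0.087]] [497. 320.] [54. 45.] 45.5
side table z 0.0013582019334498208
side tray 2314 [[0.387, 0.214, -0.012], [0.482, 0.338, 0.008], [0.696, 2.254, 0.023]] [677. 815.] [3019.  878.] 81.6
side sgreen 261 [[0.466, -0.693, 0.088], [0.549, 0.037, 0.104], [0.716, 0.345, 0.12]] [ 575. -147.] [648. 958.] 48.6
side lid 181 [[0.6, 0.011, 0.087], [0.619, 0.032, 0.101], [0.647, 0.06, 0.104]] [ 656. -314.] [ 52. 765.] 5.1
side glass 279 [[0.466, 0.109, 0.032], [0.49, 0.3, 0.068], [0.522, 0.346, 0.087]] [498. 225.] [ 56. 246.] 3.9
```

View pics/top.png

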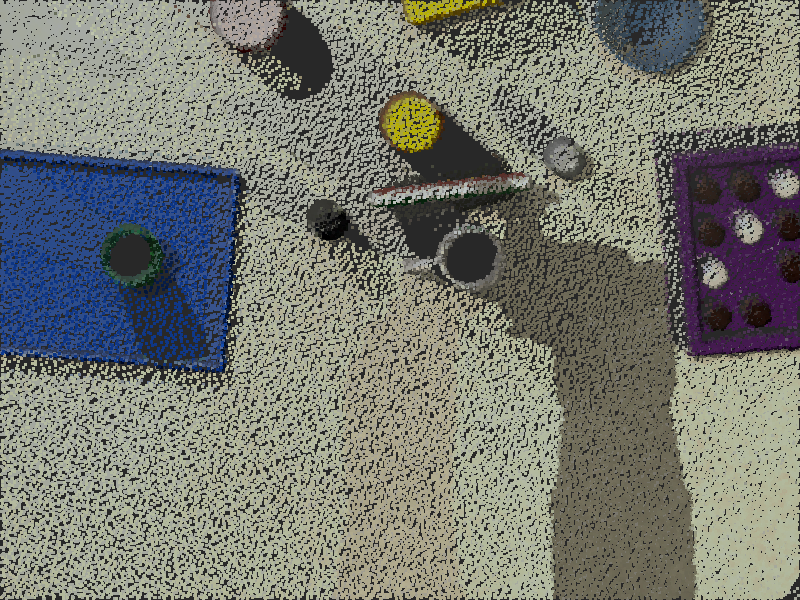

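The top view (1 mm/px) puts the mug at (471,258), with its handle along +y, and the jar at (412,122). The sign runs from (368,198) to (530,180) and the tray's right edge is at x ≈ 230. I'll refine these with circle fits and look for the stand bar from the wrist.

```bash
python3 - <<'E'
from h import *
from scipy.optimize import least_squares
im,P3,c=cloud("wrist"); np.savez('/tmp/wrist',im=im,P=P3); cv2.imwrite('pics/w0.png',im[...,::-1])
def circ(Q,r,x0): return least_squares(lambda p:np.hypot(*(Q[:,:2]-p[:2]).T)-r,x0,loss='soft_l1',f_scale=.002).x
for n in ("scene","side","wrist"):
    f=np.load(f'/tmp/{n}.npz'); P=f['P'].reshape(-1,3); C=f['im'].reshape(-1,3).astype(int); ok=np.isfinite(P[:,0]); P=P[ok];C=C[ok]
    for nm,x0,r,zl,zh in (('mug',(.492,-.021),.032,.03,.09),('jar',(.628,.038),.030,.02,.07),('glass',(.495,.318),.030,.03,.085),('pepper',(.53,.122),.018,.02,.06),('shaker',(.592,-.117),.018,.02,.06)):
        d=np.hypot(*(P[:,:2]-x0).T); m=(d<r+.007)&(P[:,2]>zl)&(P[:,2]<zh)&(d>r-.012)
        top=P[(d<r+.005),2]
        if m.sum()>30: print(n,nm,m.sum(),circ(P[m],r,x0).round(4),'top',np.percentile(top,98).round(3))
    m=(abs(P[:,0]-.561)<.09)&(abs(P[:,1])<.09)&(P[:,2]<.016)&(P[:,2]>.004)&(C.max(1)<60)
    if m.sum()>20:
        r=cv2.minAreaRect(P[m,:2].astype(np.float32)*1000);print(n,'bar',m.sum(),r)
    m=(abs(P[:,0]-.561)<.03)&(abs(P[:,1])<.1)&(P[:,2]<.12)&(P[:,2]>.05)
    if m.sum()>30:
        k=np.polyfit(P[m,1],P[m,0],1); 
        for _ in range(4): m2=m&(abs(np.polyval(k,P[:,1])-P[:,0])<.005); k=np.polyfit(P[m2,1],P[m2,0],1)
        y=P[m2,1]; print(n,'panel x=a*y+b',k.round(4),np.percentile(y,[0.5,99.5]).round(3),P[m2].shape)
E
```

```text
scene mug 157 [ 0.4962 -0.0201] top 0.342
scene jar 283 [0.6258 0.0379] top 0.101
scene glass 541 [0.494  0.3179] top 0.09
scene pepper 152 [0.5294 0.1226] top 0.072
scene shaker 131 [ 0.5915 -0.1156] top 0.072
scene bar 146 ((555.4363403320312, 32.554473876953125), (40.9681396484375, 56.13679122924805), 13.771992683410645)
scene panel x=a*y+b [-0.1214  0.5652] [-0.079  0.08 ] (845, 3)
side mug 467 [ 0.4914 -0.0221] top 0.644
side glass 260 [0.4938 0.3214] top 0.093
side pepper 111 [0.5298 0.1236] top 0.075
side shaker 129 [ 0.5923 -0.1144] top 0.074
side bar 214 ((561.1386108398438, -19.160480499267578), (40.0652961730957, 89.25923919677734), 12.368427276611328)
side panel x=a*y+b [-0.1212  0.5536] [-0.081  0.077] (648, 3)
wrist mug 1653 [ 0.4932 -0.018 ] top 0.317
wrist jar 484 [0.6257 0.0384] top 0.101
wrist pepper 297 [0.5298 0.1243] top 0.073
wrist shaker 241 [ 0.5909 -0.1149] top 0.073
wrist bar 1674 ((541.8536376953125, 9.567024230957031), (136.087646484375, 122.16143798828125), 80.0550308227539)
wrist panel x=a*y+b [-0.1197  0.5538] [-0.075  0.077] (754, 3)
```

View pics/w0.png

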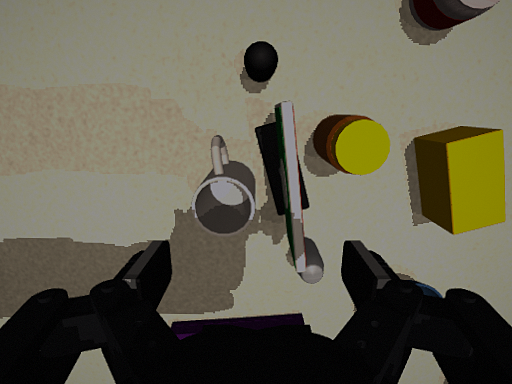

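The wrist view shows the mug rim at (224,205) with its handle up at (218,140), the jar lid at (362,147), the panel from (287,102) to (300,270), and the black bar underneath, tilted a few degrees more. Now I'll move onto the mug.

```bash
python3 -m pendant '[[0,0,0,-0.05,-0.08,0,0.06],[0,0,0,-0.05,-0.075,0,0.06],[0,0,0,0,0,0,0.06],[0,0,0,0,0,0.15,0.06],[0,0,0,0,0,0.15,0.06],[0,0,0,0,0,0.15,0.06],[0,0,0,0,0,0.12,0.06],[0,0,0,0,0,0.105,0.06],[0,0,0,0,0,0,0.06],[0,0,0,0,0,0,0.06]]' 30
```

```text
clock: 1.4
ee_pos: [0.4945, -0.0201, 0.0826]
tcp_rot: [[0.0, 1.0, 0.001], [1.0, -0.0, -0.0], [-0.0, 0.001, -1.0]]
force: [-1.1, 0.7, 0.4]
finger_gap: 0.0802
gripper_force: 0.0
```

```bash
python3 -m pendant '[[0,0,0,0,0,0,0.3],[0,0,0,0,0,0,0.5],[0,0,0,0,0,0,0.6],[0,0,0,0,0,0,0.6],[0,0,0,0,0,0,0.6],[0,0,0,0,0,0,0.6],[0,0,0,0,0,-0.05,0.6],[0,0,0,0,0,-0.1,0.6],[0,0,0,0,0,-0.15,0.6],[0,0,0,0,0,-0.15,0.6],[0,0,0,0,0,-0.15,0.6],[0,0,0,0,0,-0.1,0.6],[0,0,0,0,0,0,0.6]]' 30
```

```text
clock: 3.02
ee_pos: [0.4943, -0.02, 0.2231]
tcp_rot: [[-0.0, 1.0, 0.002], [1.0, 0.0, -0.0], [-0.0, 0.002, -1.0]]
force: [-0.2, 0.5, -0.4]
finger_gap: 0.0338
gripper_force: 0.0
```

```bash
python3 - <<'E'
from h import *
for n in ("side","wrist"):
    im,P,c=cloud(n); np.savez('/tmp/'+n,im=im,P=P)
    if n=="side": a=cv2.resize(im[100:300,120:340],(660,600),interpolation=cv2.INTER_CUBIC)
    else: b=im
cv2.imwrite('pics/s1.png',np.hstack([cv2.resize(a,(420,384)),cv2.resize(b,(380,285)) if 0 else b[:,:380]])[...,::-1])
E
```

```text
(no output)
```

View pics/s1.png

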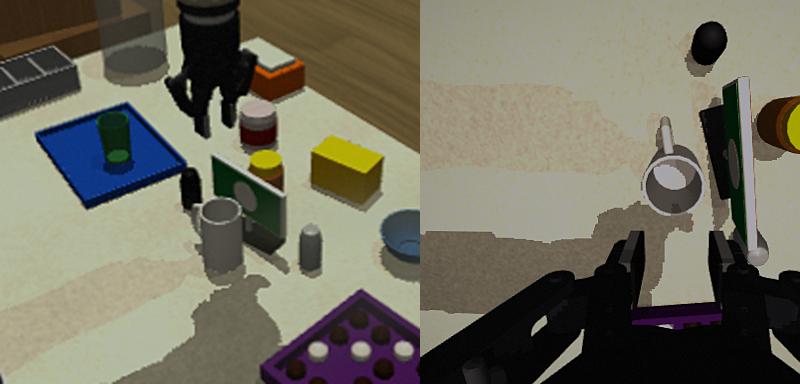

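The mug still stands where it was, at (675,185) on the right, so the grip closed on nothing. I'll redo it and check contact before lifting.

```bash
python3 - <<'E'
from h import *
from scipy.optimize import least_squares
for n in ("side","wrist"):
    f=np.load(f'/tmp/{n}.npz'); P=f['P'].reshape(-1,3); P=P[np.isfinite(P[:,0])]; x0=np.array([.4935,-.02])
    for _ in range(3):
        d=np.hypot(*(P[:,:2]-x0).T); m=(d<.04)&(d>.026)&(P[:,2]>.03)&(P[:,2]<.104)
        x0=least_squares(lambda p:np.hypot(*(P[m,:2]-p).T)-(.032 if n=='side' else .031),x0,loss='soft_l1',f_scale=.002).x
    print(n,x0,m.sum(),np.percentile(P[m,2],99))
E
python3 -m pendant '[[0,0,0,0,0,0,0],[0,0,0,0,0,0,0],[0,0,0,0,0,0,0],[0,0,0,0,0,0,0]]' 40
```

```text
side [ 0.49142936 -0.02223448] 636 0.10284940539017637
wrist [ 0.49225819 -0.01891987] 2207 0.10042107831678854
clock: 3.62
ee_pos: [0.4939, -0.02, 0.2216]
tcp_rot: [[0.0, 1.0, -0.0], [1.0, -0.0, 0.0], [0.0, -0.0, -1.0]]
force: [0.5, 0.3, 0.3]
finger_gap: 0.0853
gripper_force: 0.0
```

```bash
python3 -m pendant '[[0,0,0,0,-0.005,0.15,0],[0,0,0,0,0,0.15,0],[0,0,0,0,0,0.15,0],[0,0,0,0,0,0.15,0],[0,0,0,0,0,0.1,0],[0,0,0,0,0,0.06,0],[0,0,0,0,0,0,0],[0,0,0,0,0,0,0.3],[0,0,0,0,0,0,0.5],[0,0,0,0,0,0,0.6],[0,0,0,0,0,0,0.6],[0,0,0,0,0,0,0.6],[0,0,0,0,0,0,0.6]]' 40
```

```text
clock: 5.25
ee_pos: [0.4934, -0.02, 0.0712]
tcp_rot: [[-0.0, 1.0, 0.002], [1.0, 0.0, -0.0], [-0.0, 0.002, -1.0]]
force: [-2.2, 0.6, 7.2]
finger_gap: 0.0623
gripper_force: 41.7
```

```bash
python3 -m pendant '[[0,0,0,0,0,-0.02,0.6],[0,0,0,0,0,-0.05,0.6],[0,0,0,0,0,-0.1,0.6],[0,0,0,0,0,-0.12,0.6],[0,0,0,0,0,-0.12,0.6],[0,0,0,0,0,-0.12,0.6],[0,0,0,0,0,-0.08,0.6],[0,0,0,0,0,0,0.6]]' 40
```

```text
clock: 6.25
ee_pos: [0.4938, -0.0201, 0.1933]
tcp_rot: [[0.0, 1.0, 0.003], [1.0, -0.0, -0.0], [-0.0, 0.003, -1.0]]
force: [0.5, 0.2, -2.2]
finger_gap: 0.0622
gripper_force: 44.2
```

```bash
python3 -m pendant '[[0,0,0,0.08,-0.02,0,0.6],[0,0,0,0.14,-0.02,0,0.6],[0,0,0,0.2,-0.02,0,0.6],[0,0,0,0.2,-0.02,0,0.6],[0,0,0,0.2,-0.02,0,0.6],[0,0,0,0.2,-0.02,0,0.6],[0,0,0,0.2,-0.02,0,0.6],[0,0,0,0.2,-0.02,0,0.6],[0,0,0,0.2,-0.02,0,0.6],[0,0,0,0.2,-0.02,0,0.6],[0,0,0,0.2,-0.02,0,0.6],[0,0,0,0.1,-0.02,0,0.6],[0,0,0,0,0,0,0.6],[0,0,0,0,0,0,0.6]]' 40; python3 - <<'E'
from h import *
im,P,c=cloud("scene"); s=im[180:330,310:490]; a=cv2.resize(s,(720,600),interpolation=cv2.INTER_CUBIC); cv2.imwrite('pics/s2.png',a[...,::-1])
E
```

```text
clock: 8.0
ee_pos: [0.4446, 0.4031, 0.1915]
tcp_rot: [[0.0, 1.0, -0.001], [1.0, -0.0, -0.001], [-0.001, -0.001, -1.0]]
force: [-0.4, 0.1, -1.7]
finger_gap: 0.0623
gripper_force: 44.2
```

View pics/s2.png

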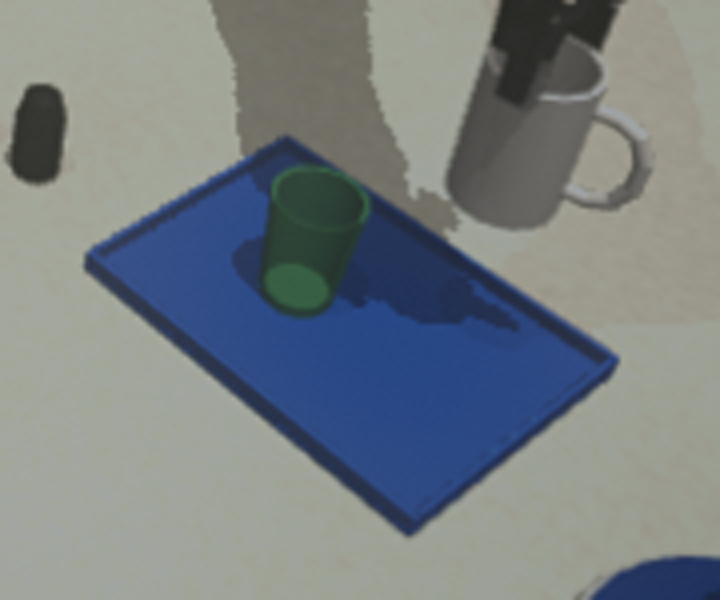

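The crop shows the mug held upright at (540,130), over the near side of the tray. I'll lower it now.

```bash
python3 -m pendant '[[0,0,0,0,0.005,0.06,0.6],[0,0,0,0,0,0.12,0.6],[0,0,0,0,0,0.12,0.6],[0,0,0,0,0,0.12,0.6],[0,0,0,0,0,0.08,0.6],[0,0,0,0,0,0.04,0.6],[0,0,0,0,0,0.02,0.6],[0,0,0,0,0,0.01,0.6],[0,0,0,0,0,0,0.6],[0,0,0,0,0,0,0.6]]' 40
```

```text
clock: 9.3
ee_pos: [0.4461, 0.4042, 0.0782]
tcp_rot: [[-0.0, 1.0, 0.0], [1.0, 0.0, 0.0], [0.0, 0.0, -1.0]]
force: [0.4, 0.5, -1.2]
finger_gap: 0.062
gripper_force: 44.2
```

```bash
python3 -m pendant '[[0,0,0,0,0,0.005,0.6],[0,0,0,0,0,0.005,0.6],[0,0,0,0,0,0.005,0.6],[0,0,0,0,0,0,0.6],[0,0,0,0,0,0,0.2],[0,0,0,0,0,0,0.1],[0,0,0,0,0,0,0],[0,0,0,0,0,0,0]]' 40
```

```text
clock: 10.3
ee_pos: [0.4459, 0.404, 0.0746]
tcp_rot: [[0.0, 1.0, -0.0], [1.0, -0.0, -0.0], [-0.0, -0.0, -1.0]]
force: [0.4, -0.3, -0.1]
finger_gap: 0.085
gripper_force: 0.0
```

```bash
python3 -m pendant '[[0,0,0,0,0,-0.05,0],[0,0,0,0,0,-0.15,0],[0,0,0,0,0,-0.2,0],[0,0,0,0,0,-0.2,0],[0,0,0,0,0,-0.1,0],[0,0,0,-0.15,0.075,0,0],[0,0,0,-0.15,0.075,0,0],[0,0,0,-0.15,0.075,0,0],[0,0,0,-0.15,0.075,0,0],[0,0,0,-0.15,0.075,0,0],[0,0,0,-0.15,0.075,0,0],[0,0,0,-0.15,0.075,0,0],[0,0,0,-0.15,0.075,0,0],[0,0,0,-0.15,0.075,0,0],[0,0,0,-0.15,0.075,0,0],[0,0,0,-0.15,0.075,0,0],[0,0,0,-0.15,0.075,0,0],[0,0,0,-0.03,0.005,0,0],[0,0,0,0,0,0,0],[0,0,0,0,0,0,0]]' 40
python3 - <<'E'
from h import *
from scipy.optimize import least_squares
im,P,c=cloud("wrist");P=P.reshape(-1,3);P=P[np.isfinite(P[:,0])]
for x0,r,zl,zh in (((.626,.038),.0265,.096,.105),):
    d=np.hypot(*(P[:,:2]-x0).T); m=(d<r+.008)&(P[:,2]>zl)&(P[:,2]<zh); print('jar top',cv2.minEnclosingCircle(P[m,:2].astype(np.float32)),P[m].mean(0),m.sum())
C=im.reshape(-1,3)
im,P,c=cloud("side");P=P.reshape(-1,3);P=P[np.isfinite(P[:,0])]
d=np.hypot(*(P[:,:2]-(.446,.404)).T); m=(d<.06)&(P[:,2]>.03)
for lo,hi in((.03,.05),(.08,.1),(.1,.115)):
    q=P[m&(P[:,2]>lo)&(P[:,2]<hi)]; print(lo,len(q),least_squares(lambda p:np.hypot(*(q[:,:2]-p).T)-.032,(.446,.404),loss='soft_l1',f_scale=.002).x if len(q)>9 else '')
E
```

```text
clock: 12.8
ee_pos: [0.6266, 0.0389, 0.2151]
tcp_rot: [[-0.001, 1.0, 0.0], [1.0, 0.001, 0.0], [0.0, 0.0, -1.0]]
force: [-0.2, -0.0, 0.1]
finger_gap: 0.0855
gripper_force: 0.0
jar top ((0.626154363155365, 0.038130562752485275), 0.026557546108961105) [0.62614376 0.03899208 0.09925635] 2226
0.03 84 [0.44423456 0.40423405]
0.08 152 [0.44417044 0.40151019]
0.1 88 [0.44455128 0.4008271 ]
```

```bash
python3 -m pendant '[[0,0,0,0,0,0.08,0],[0,0,0,0,0,0.15,0],[0,0,0,0,0,0.15,0],[0,0,0,0,0,0.15,0],[0,0,0,0,0,0.12,0],[0,0,0,0,0,0.08,0],[0,0,0,0,0,0.035,0],[0,0,0,0,0,0,0],[0,0,0,0,0,0,0.3],[0,0,0,0,0,0,0.5],[0,0,0,0,0,0,0.6],[0,0,0,0,0,0,0.6],[0,0,0,0,0,0,0.6],[0,0,0,0,0,0,0.6]]' 40
```

```text
clock: 14.65
ee_pos: [0.6259, 0.038, 0.0633]
tcp_rot: [[0.0, 1.0, -0.001], [1.0, -0.0, 0.0], [0.0, -0.001, -1.0]]
force: [-7.6, -0.7, 11.1]
finger_gap: 0.0518
gripper_force: 42.7
```

```bash
python3 -m pendant '[[0,0,0,0,0,-0.01,0.7],[0,0,0,0,0,-0.02,0.7],[0,0,0,0,0,-0.04,0.7],[0,0,0,0,0,0,0.7]]' 55;  python3 - <<'E'
from h import *
im,P,c=cloud("scene"); s=im[150:250,220:350]; cv2.imwrite('pics/s3.png',cv2.resize(s,(780,600),interpolation=cv2.INTER_CUBIC)[...,::-1])
E
```

```text
clock: 15.15
ee_pos: [0.6276, 0.038, 0.0766]
tcp_rot: [[0.0, 1.0, 0.001], [1.0, -0.0, 0.0], [0.0, 0.001, -1.0]]
force: [-0.4, 0.0, -2.4]
finger_gap: 0.0515
gripper_force: 57.2
```

View pics/s3.png

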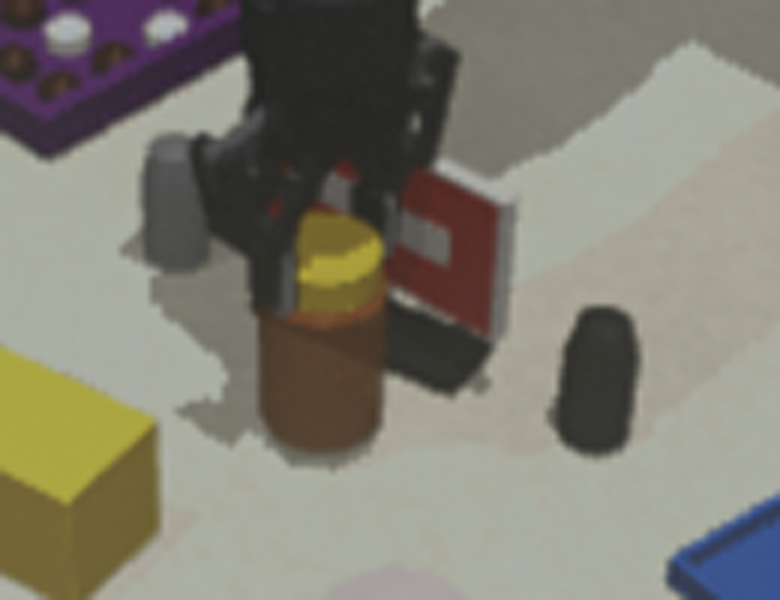

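The crop shows the jar hanging upright, gripped on its lid at (340,260), just off the table. I'll lift it and carry it to the tray.

```bash
python3 -m pendant '[[0,0,0,0,0,-0.08,0.7],[0,0,0,0,0,-0.15,0.7],[0,0,0,0,0,-0.15,0.7],[0,0,0,0,0,-0.15,0.7],[0,0,0,0,0,-0.1,0.7],[0,0,0,0.1,-0.03,-0.07,0.7],[0,0,0,0.16,-0.03,0,0.7],[0,0,0,0.16,-0.03,0,0.7],[0,0,0,0.16,-0.03,0,0.7],[0,0,0,0.16,-0.03,0,0.7],[0,0,0,0.16,-0.03,0,0.7],[0,0,0,0.16,-0.03,0,0.7],[0,0,0,0.16,-0.03,0,0.7],[0,0,0,0.16,-0.03,0,0.7],[0,0,0,0.16,-0.03,0,0.7],[0,0,0,0.16,-0.03,0,0.7],[0,0,0,0.14,-0.06,0,0.7],[0,0,0,0,0,0,0.7],[0,0,0,0,0,0,0.7]]' 55; python3 -m pendant '[[0,0,0,0,0,0.08,0.7],[0,0,0,0,0,0.15,0.7],[0,0,0,0,0,0.15,0.7],[0,0,0,0,0,0.15,0.7],[0,0,0,0,0,0.08,0.7],[0,0,0,0,0,0.04,0.7],[0,0,0,0,0,0.02,0.7],[0,0,0,0,0,0,0.7]]' 55
```

```text
clock: 17.58
ee_pos: [0.5483, 0.4062, 0.2159]
tcp_rot: [[-0.001, 1.0, -0.0], [1.0, 0.001, -0.0], [-0.0, -0.0, -1.0]]
force: [0.0, -0.9, -2.4]
finger_gap: 0.0513
gripper_force: 57.7
clock: 18.58
ee_pos: [0.5492, 0.4062, 0.0824]
tcp_rot: [[0.0, 1.0, 0.001], [1.0, -0.0, 0.001], [0.001, 0.001, -1.0]]
force: [0.8, 0.1, -2.1]
finger_gap: 0.0513
gripper_force: 57.8
```

```bash
python3 -m pendant '[[0,0,0,0,0,0.03,0.7],[0,0,0,0,0,0.02,0.7],[0,0,0,0,0,0.01,0.7],[0,0,0,0,0,0.005,0.7],[0,0,0,0,0,0.005,0.7],[0,0,0,0,0,0,0.7],[0,0,0,0,0,0,0.7]]' 55
```

```text
clock: 19.45
ee_pos: [0.5489, 0.4062, 0.0685]
tcp_rot: [[-0.0, 1.0, 0.0], [1.0, 0.0, 0.001], [0.001, 0.0, -1.0]]
force: [-2.8, -0.6, 5.5]
finger_gap: 0.0517
gripper_force: 58.9
```

```bash
python3 -m pendant '[[0,0,0,0,0,0,0.35],[0,0,0,0,0,0,0.25],[0,0,0,0,0,0,0.2],[0,0,0,0,0,0,0.2],[0,0,0,0,0,-0.05,0.2],[0,0,0,0,0,-0.15,0.2],[0,0,0,0,0,-0.2,0.2],[0,0,0,0,0,-0.2,0.2],[0,0,0,0,0,-0.15,0.2],[0,0,0,0,0,0,0.2]]' 40; python3 -m pendant '[[0,0,0,-0.15,0.005,0,0],[0,0,0,-0.2,0.005,0,0],[0,0,0,-0.2,0.005,0,0],[0,0,0,-0.2,0.005,0,0],[0,0,0,-0.2,0.005,0,0],[0,0,0,-0.2,0.005,0,0],[0,0,0,-0.2,0.005,0,0],[0,0,0,-0.2,0.005,0,0],[0,0,0,-0.2,0.005,0,0],[0,0,0,-0.2,0.005,0,0],[0,0,0,-0.08,0,0,0],[0,0,0,0,0,0,0],[0,0,0,0,0,0,0]]' 40
cat > m.py <<'E'
from h import *
import sys
R={n:cloud(n) for n in ("scene","side","wrist")}
st=bot.state(); print('tcp',st['ee_pos'].round(4),'q6',st['joint_pos'][5].round(3))
for n,(im,P,c) in R.items():
    C=im.reshape(-1,3).astype(int);P=P.reshape(-1,3);ok=np.isfinite(P[:,0]);P=P[ok];C=C[ok]
    a=np.array([.5595,0]); d=np.hypot(*(P[:,:2]-a).T)
    m=(d<.095)&(P[:,2]>.119)&(P[:,2]<.129)
    if m.sum()>30: print(n,'top edge',m.sum(),cv2.minAreaRect(P[m,:2].astype(np.float32)*1000),np.median(P[m,2]))
    m=(d<.075)&(P[:,2]>.005)&(P[:,2]<.016)&(C.max(1)<75)
    if m.sum()>20: print(n,'bar',m.sum(),cv2.minAreaRect(P[m,:2].astype(np.float32)*1000))
E
python3 m.py
```

```text
clock: 20.7
ee_pos: [0.55, 0.4068, 0.2214]
tcp_rot: [[0.0, 1.0, 0.004], [1.0, -0.0, 0.003], [0.003, 0.004, -1.0]]
force: [-0.1, 0.0, -0.8]
finger_gap: 0.0683
gripper_force: 0.0
clock: 22.32
ee_pos: [0.5589, 0.0009, 0.2176]
tcp_rot: [[-0.001, 1.0, -0.0], [1.0, 0.001, 0.0], [0.0, -0.0, -1.0]]
force: [0.3, -1.3, -0.8]
finger_gap: 0.0858
gripper_force: 0.0
tcp [0.559  0.0011 0.2177] q6 1.571
scene top edge 172 ((561.7593994140625, 0.01316070556640625), (13.79433536529541, 161.6065216064453), 7.734200954437256) 0.12297341486068608
scene bar 353 ((561.3151245117188, 1.7558403015136719), (46.611610412597656, 117.17182922363281), 14.808943748474121)
side top edge 180 ((558.9238891601562, -1.9583892822265625), (13.638589859008789, 157.91433715820312), 6.8596014976501465) 0.12520682311566983
side bar 350 ((557.5281982421875, -2.443389892578125), (45.38679504394531, 120.38929748535156), 16.4445743560791)
wrist top edge 2128 ((559.556884765625, 0.292236328125), (11.519346237182617, 159.21160888671875), 6.96865177154541) 0.12396503621165592
wrist bar 1790 ((559.3685302734375, -0.18674468994140625), (43.44985580444336, 119.56114959716797), 15.429786682128906)
```

The wrist fit gives the pivot at (0.5595, 0.000), the panel at 7.0° and the foot at 15.4°. I need to turn it +188.4° counter-clockwise (about −23.5 turn units). First I'll align, lower and grip.

```bash
python3 -m pendant '[[0,0,-0.44,-0.005,0.003,0,0.3],[0,0,-0.43,0,0,0,0.3],[0,0,0,0,0,0,0.3],[0,0,0,0,0,0.1,0.3],[0,0,0,0,0,0.15,0.3],[0,0,0,0,0,0.15,0.3],[0,0,0,0,0,0.1,0.3],[0,0,0,0,0,0.06,0.3],[0,0,0,0,0,0,0.3],[0,0,0,0,0,0,0.5],[0,0,0,0,0,0,0.7],[0,0,0,0,0,0,0.85],[0,0,0,0,0,0,1],[0,0,0,0,0,0,1],[0,0,0,0,0,0,1],[0,0,0,0,0,0,1]]' 30; python3 -c "
from station import bot; s=bot.state(); print(s['joint_pos'].round(3), s['torque'])"
```

```text
clock: 24.48
ee_pos: [0.5586, -0.0012, 0.1063]
tcp_rot: [[-0.121, 0.993, -0.001], [0.993, 0.121, -0.0], [-0.0, -0.001, -1.0]]
force: [-5.5, -0.9, 7.2]
finger_gap: 0.0084
gripper_force: 29.9
[-0.002  0.354 -0.139  1.079 -0.     1.448] [-0.13798919  1.04472771 -0.0719597 ]
```

```bash
python3 -m pendant '[[0,0,-0.3,0,0,0,1],[0,0,-0.6,0,0,0,1],[0,0,-0.8,0,0,0,1],[0,0,-0.8,0,0,0,1],[0,0,-0.8,0,0,0,1],[0,0,-0.8,0,0,0,1],[0,0,-0.8,0,0,0,1],[0,0,-0.8,0,0,0,1],[0,0,-0.8,0,0,0,1],[0,0,-0.8,0,0,0,1],[0,0,-0.8,0,0,0,1],[0,0,-0.8,0,0,0,1],[0,0,-0.5,0,0,0,1],[0,0,-0.2,0,0,0,1],[0,0,0,0,0,0,1]]' 30
```

```text
clock: 26.35
ee_pos: [0.5587, -0.0011, 0.1063]
tcp_rot: [[-0.994, 0.108, -0.001], [0.108, 0.994, -0.0], [0.001, -0.0, -1.0]]
force: [-5.2, -0.3, 6.8]
finger_gap: 0.0086
gripper_force: 29.9
```

```bash
python3 -m pendant '[[0,0,-0.3,0,0,0,1],[0,0,-0.6,0,0,0,1],[0,0,-0.8,0,0,0,1],[0,0,-0.8,0,0,0,1],[0,0,-0.8,0,0,0,1],[0,0,-0.8,0,0,0,1],[0,0,-0.8,0,0,0,1],[0,0,-0.8,0,0,0,1],[0,0,-0.8,0,0,0,1],[0,0,-0.8,0,0,0,1],[0,0,-0.8,0,0,0,1],[0,0,-0.8,0,0,0,1],[0,0,-0.8,0,0,0,1],[0,0,-0.8,0,0,0,1],[0,0,-0.8,0,0,0,1],[0,0,-0.8,0,0,0,1],[0,0,-0.8,0,0,0,1],[0,0,-0.6,0,0,0,1],[0,0,-0.3,0,0,0,1],[0,0,-0.15,0,0,0,1]]' 30;  python3 -m pendant '[[0,0,0,0,0,0,1],[0,0,0,0,0,0,1],[0,0,0,0,0,0,0.8],[0,0,0,0,0,0,0.6],[0,0,0,0,0,0,0.4],[0,0,0,0,0,0,0.4],[0,0,0,0,0,0,0.4],[0,0,0,0,0,-0.1,0.4],[0,0,0,0,0,-0.15,0.4],[0,0,0,0,0,-0.2,0.4],[0,0,0,0,0,-0.2,0.4],[0,0,0,0,0,0,0.4],[0,0,0,0,0,0,0.4]]' 30; cat >>m.py <<'E'
im,P,c=R["scene"]; cv2.imwrite('pics/fin.png',cv2.resize(im[130:340,210:490],(800,600),interpolation=cv2.INTER_CUBIC)[...,::-1])
E
python3 m.py
```

```text
clock: 28.85
ee_pos: [0.5586, -0.001, 0.1063]
tcp_rot: [[0.266, -0.964, -0.001], [-0.964, -0.266, 0.0], [-0.0, 0.001, -1.0]]
force: [-4.6, 0.4, 6.0]
finger_gap: 0.0089
gripper_force: 30.0
clock: 30.48
ee_pos: [0.5594, -0.001, 0.2352]
tcp_rot: [[0.265, -0.964, -0.001], [-0.964, -0.265, 0.0], [-0.0, 0.001, -1.0]]
force: [-0.3, -1.0, -1.1]
finger_gap: 0.0515
gripper_force: 0.0
tcp [ 0.559  -0.001   0.2346] q6 -1.841
scene top edge 184 ((561.9317626953125, 1.791290283203125), (16.598995208740234, 158.8280029296875), 16.483476638793945) 0.12342452189585268
scene bar 354 ((561.693115234375, 1.5287933349609375), (43.85749816894531, 119.1584701538086), 14.648836135864258)
side top edge 195 ((559.2181396484375, -0.826080322265625), (15.738801002502441, 160.64920043945312), 15.346413612365723) 0.1250763597432476
side bar 357 ((556.8937377929688, -1.5633544921875), (44.840763092041016, 119.93052673339844), 15.625019073486328)
wrist top edge 1926 ((559.0711669921875, -0.9500198364257812), (11.340659141540527, 158.06459045410156), 15.304852485656738) 0.12399008999030967
wrist bar 1798 ((558.891357421875, -0.207855224609375), (44.0379753112793, 119.21109771728516), 15.001544952392578)
```

View pics/fin.png

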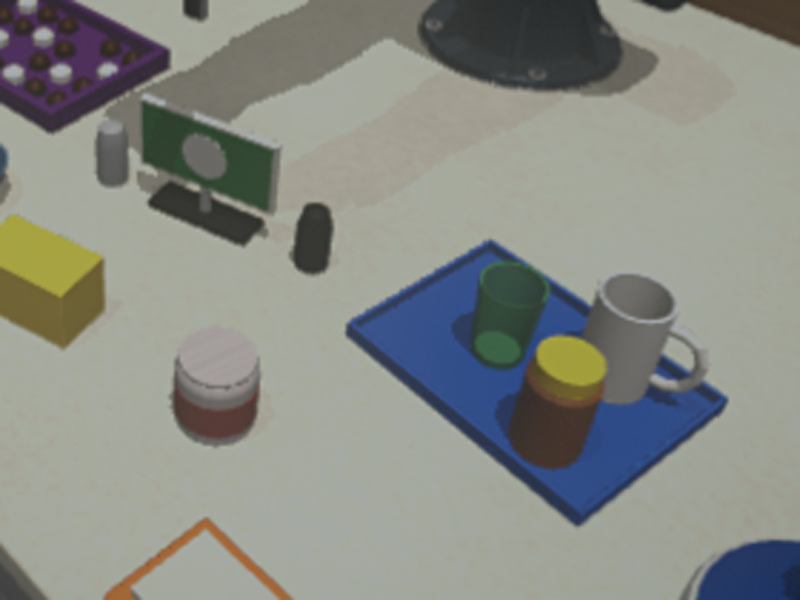

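The sign, at (207,155), shows its green face away from the robot and is square with its foot. The mug (630,335), jar (558,400) and glass (510,315) stand upright on the tray, and the arm is clear of everything.

```bash
python3 -c "
from station import bot; print(bot.job_done())"
```

```text
the job is handed in; nothing more can be done
None
```

The mug and jar stand upright on the tray beside the glass, and the sign is turned half round with green facing away, square with its foot to within about a degree; the job is handed in, but its verdict was not shown.

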